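# Shut the bun steamer's drawer and give it steam

## Robot

A 7-joint arm with a two-finger parallel gripper is mounted at the origin on the work surface. World frame = base frame: x ahead of the robot, y to its left, z up, the work surface at z = 0. Lengths are in m, angles in rad, forces in N, time in s.
With the tool pointing down it reaches from about 0.425 to 0.925 m from the base axis. Payload 6.8 kg.
Tool frame: the origin (TCP) lies at the very end of the fingers, on their centre line; the grasp point (between the pads) lies 19 mm behind it (r.grip_depth is the distance from the TCP to the grasp point, in m); z points along the fingers, y is the line along which they close (so a half turn about z gives the same grasp; the last joint's range is limited). The gripper opens to 88 mm and grips with 3 to 60 N. Pads are 20 mm wide; open, the fingers measure 115 mm over their backs; the gripper's body (75 mm by 178 mm) begins 61 mm behind the grasp point.
Start: joints at [1.007, 0.477, 0.022, 1.555, -0.011, 1.109, -0.083], TCP at [0.297, -0.606, 0.223] pointing down, gripper open.
Joint ranges: [-2.96, 2.96], [-0.34, 2.1], [-1.41, 1.46], [0.24, 2.44], [-1.37, 4.51], [0.17, 1.92], [-2.96, 2.96]. Speed limits (rad/s): [2.39, 2.39, 3.14, 3.14, 3.14, 3.14, 3.14].

## Interface

Orientations are given as a rotation vector (axis times angle).
In Python, from station import readout, optics, r, spot_in, mark_of gives the robot as it stands. The module is installed in compiled form; this text tells all that it offers.
- The arm moves only by the shell command python3 -m handwheel 'ROWS' [FORCE]. ROWS is JSON, a list that holds one entry, the list of rows, each a list of 5 numbers: the shift along the world's x, y, z in cm, then the turn about the world's z in degrees, then the finger opening in cm, from 0 to 8.78. In form: [[[dx, dy, dz, yaw, jaw], ...]]. A call has exactly 5 rows; each row shifts and turns the commanded pose from where the row before left it; what a row does not reach is not made up. A row lasts 1/8 s, in which the tool goes at most 62.5 mm and 10.7 degrees, less where a joint would pass 70% of its speed; a pose out of reach is approached as far as the arm can. A call with a gripper value outside its range is refused whole. The fingers move at their own pace and stop on an object; FORCE is the grip in N (left out, the last holds). Time passes only in rows, so rows that do not move let the fingers close, or fill a call up. It gives the time, the measured TCP pose, the force, the opening and the grip force at its end, in the units of the state.
- readout.sense(): the state, without advancing time (a new reading comes with each control period).
- optics.read_camera(name): name is "side" or "top"; returns the picture (420x560x3 uint8, red, green, blue); there is no depth.
- optics.camera_model(name): a dict with "K" (3x3 intrinsics, pixels), "rvec" (rotation vector, rad) and "tvec" (3), from world to camera coordinates, as OpenCV has them. Camera axes: x right, y down, z forward; pixel columns grow to the right and rows downward; lengths in m; the calibration is good to about 2 mm. A picture is of the moment at which its call begins. camera_model takes no time and is no camera call.
- r.close_job(): hands the job in; it is judged then, once.
Trained networks look in the newest picture that a camera, given by its name, has taken for a name from the list of things; names that differ only in an ending like _2 or _b are one class to them, and where a whole thing is asked for, a point or a joint stands for the part that bears it (a point fixed in the world has none). Each returns a list of dicts, best first, with "score" (0 to 1); they miss things now and then, are a little off and sometimes report something else, mostly with a low value. They report only what shows in the picture. A call takes as long as a camera call.
- spot_in(name, camera): "at" ([column, row] in pixels, amid what is visible of it).
- mark_of(name, camera): "at" ([column, row] in pixels: a listed point, or the origin of a listed thing).
The state is a dict: "t": time; "joint_positions": joint angles; "dq": joint speeds; "joint_torque": joint torques, N m; "tcp_pos": TCP position; "tool_rot": TCP orientation; "contact_force": force on the tool from outside, world axes, zero at the start; "ft_torque": the same for the moment, N m; "finger_gap": finger opening in m; "gripper_force": force on a finger pad.
Only numpy, scipy, OpenCV 4.12 (cv2) and the standard library are available. Lean on these libraries where they do the work, as an engineer would, in place of code of your own. Each camera call takes 0.05 s, during which the arm holds its last target. There are 200 camera calls.

## Task

The bread rolls are loaded, but the drawer of the countertop steamer has been left part-way out. With the fingertips, ease the drawer fully home without slamming or forcing it; then press the round steam button on top of the steamer all the way in, hold it in for two seconds and let it go. Leave the rolls lying in the drawer, and do not disturb the squeeze bottle, the steel pan or the shaker.

Things in the scene. Friction and masses are not known exactly. Their poses are not given: they have to be found in the camera images.
- steamer: Countertop drawer steamer, a fixed plain metal box 360 mm wide, 400 deep, 200 high. Origin on the counter (z = 0) under the middle of its front face; x points from the front face back into it, away from the robot, y along the front to the robot's left, z up. On the flat top, besides button and shaker, a round water filler cap 28 mm high, centred 300 mm behind the front face at y = +90 mm.
- drawer (a joint): How far the drawer is out, m: 0 fully home, grows towards the robot along the steamer's -x; starts 0.06 to 0.115 out. Slides stiffly (about 4 N, stays where left) to a hard stop at 0. Over 40 N on it counts as forcing, over 0.4 m/s as slamming. Its front: a plate 310 mm wide, 12 thick, 50 to 166 mm above the counter, whose back meets the steamer's front face at 0.
- drawer_handle (a point): Middle of the outermost (robot-side) surface of the drawer's handle; moves with the drawer. The handle is a black round bar 14 mm thick, 160 mm long along the steamer's y, its centre 130 mm above the counter, 27 mm clear of the drawer front on two 10 mm posts. With the drawer home this point is 53 mm in front of the steamer's front face.
- steam_button (a joint): How far the steam button is pressed, in m: 0 up, 0.006 fully down. A spring pushes it back up: about 2 N to start, 6 N fully down, then a hard stop.
- steam_button_top (a point): Centre of the top of the steam button: a black disc 34 mm across, 10 mm proud of a dark collar 50 mm across and 12 mm high, in the middle of the steamer's width, 45 mm behind its front face. 222 mm above the counter when up; pressed straight down.
- bun0: Front roll, a golden-brown bread roll 150 mm long (along y), 58 mm wide, 44 mm high, lying loose in the drawer's tray; origin at the centre of its underside.
- bun1: Rear roll, the same, behind the first and mostly under the steamer's top; origin at the centre of its underside.
- tray_floor (a point): Middle of the drawer tray's floor, 150 mm behind the back of the drawer front, 64 mm above the counter; moves with the drawer. The tray is open on top, 272 mm wide inside, its sides rise to 132 mm above the counter.
- squeeze_bottle: White squeeze bottle, 64 mm across, 198 mm high, standing on the counter beside the steamer; origin at the centre of its underside.
- pan: Empty steel food pan, 176 x 162 mm over its rim and 100 mm high, standing on the counter beside the steamer; origin at the centre of its underside.
- shaker: Steel seasoning shaker, 68 mm across and 80 mm high, standing on the steamer's top to the right of the steam button and a little behind it; origin at the centre of its underside.

How it is judged:
By the outcome, as a careful person would: the job done as asked, in the order asked, and still so for the second after the job is handed in, with the robot touching nothing.
It also fails if it takes over 50 s, if anything falls off the work surface, if the arm or the gripper's body presses on something with over 40 N, if the wrist force passes 120 N, or if a joint passes its speed limit or range.

## Working session

There is one attempt and no reset: what is moved stays moved. The work goes in short steps, Python scripts to look and compute and a shell command to move; the robot and the scene stay as the last step left them, time stands still between calls to the robot, and variables do not carry over. Pictures are saved under pics/ and viewed, at most 10 in all, crops included, and the job is handed in when it is done.

```bash
mkdir -p pics; cat > h.py <<'E'
import numpy as np, cv2
from station import readout, optics, r, spot_in, mark_of
def cam(n):
    m=optics.camera_model(n); return np.array(m["K"],float),cv2.Rodrigues(np.array(m["rvec"],float))[0],np.array(m["tvec"],float).ravel()
def atz(n,uv,z):
    K,R,t=cam(n); d=R.T@np.linalg.solve(K,[uv[0],uv[1],1]); c=-R.T@t
    return c+d*(z-c[2])/d[2]
def proj(n,p):
    K,R,t=cam(n); q=K@(R@np.array(p)+t); return q[:2]/q[2]
E
python3 - <<'E'
from h import *
ims=[]
for n in ("side","top"):
    im=optics.read_camera(n); cv2.imwrite(f"pics/{n}0.png",im[:,:,::-1])
    K,R,t=cam(n); print(n,"cam at",(-R.T@t).round(3))
    for k,z in (("drawer_handle",.13),("steam_button_top",.222),("tray_floor",.064),("steamer",0),("shaker",.2),("squeeze_bottle",0),("pan",0)):
        for d in mark_of(k,n)[:2]: print(n,k,round(d["score"],2),np.round(d["at"],1),atz(n,d["at"],z).round(3))
s=readout.sense(); print({k:np.round(s[k],3) for k in("t","tcp_pos","tool_rot","contact_force","finger_gap")})
E
```

```text
side cam at [ 0.275 -0.272  0.873]
side drawer_handle 0.6 [279.6 298.8] [ 0.499 -0.093  0.13 ]
side steam_button_top 0.79 [348.2 217.6] [ 0.688 -0.119  0.222]
side tray_floor 0.8 [342.7 249.6] [ 0.704 -0.119  0.064]
side steamer 0.63 [327.6 280.1] [ 0.646 -0.124  0.   ]
side shaker 0.63 [418.1 246.1] [ 0.729 -0.256  0.2  ]
side shaker 0.27 [212.7 229.9] [0.509 0.085 0.2  ]
side squeeze_bottle 0.9 [213.5 229.4] [0.58  0.191 0.   ]
side pan 0.95 [391.2 414.1] [ 0.488 -0.382  0.   ]
top cam at [0.563 0.022 1.11 ]
top drawer_handle 0.68 [336.  293.2] [ 0.503 -0.091  0.13 ]
top steam_button_top 0.47 [353.1 204.3] [ 0.686 -0.115  0.222]
top steamer 0.68 [423.8 185. ] [ 0.767 -0.326  0.   ]
top shaker 0.97 [421.8 186.9] [ 0.727 -0.259  0.2  ]
top squeeze_bottle 0.8 [214.1 254.3] [0.586 0.197 0.   ]
top pan 0.88 [447.2 298.6] [ 0.487 -0.377  0.   ]
{'t': np.float64(0.8), 'tcp_pos': array([ 0.297, -0.606,  0.223]), 'tool_rot': array([3.06, 0.71, 0.  ]), 'contact_force': array([-1.164, -0.506, -0.953]), 'finger_gap': np.float64(0.088)}
```

View pics/side0.png

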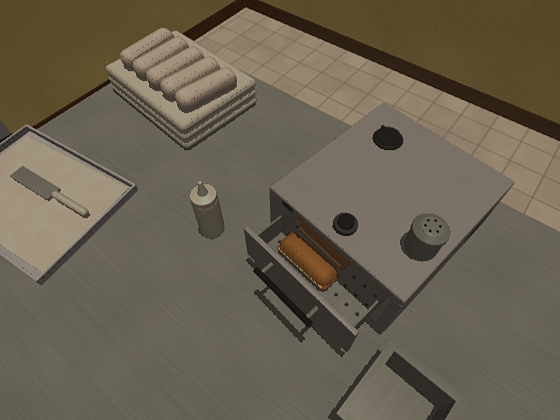

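View pics/top0.png

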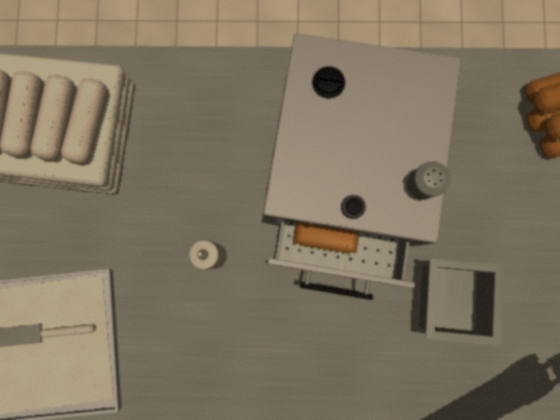

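The side view shows the drawer out with the handle at about (280,299), the button at (348,218) and the shaker at (430,235). The top view shows the handle at (335,291), the button at (353,205) and the front edge running from (264,220) to (437,242). The two cameras agree to within 5 mm: yaw is about -8° and the drawer is about 90 mm out. The top camera's "steamer" report is wrong, because it landed on the shaker. I'll approach in front of the handle with the jaws closed.

```bash
python3 -m handwheel '[[[1.5,5.2,0,-3.4,0],[1.5,5.2,0,-3.4,0],[1.5,5.2,0,-3.4,0],[1.5,5.2,0,-3.4,0],[1.5,5.2,0,-3.4,0]]]' 10; python3 -m handwheel '[[[1.5,5.2,0,-3.4,0],[1.5,5.2,0,-3.4,0],[1.5,5.2,0,-3.4,0],[1.5,5.2,0,-3.4,0],[1.5,5.2,0,-3.4,0]]]'; python3 - <<'E'
from h import *
a,b=atz("top",(264,220),.2),atz("top",(437,242),.2); print(a,b,np.degrees(np.arctan2(a[0]-b[0],a[1]-b[1])),np.linalg.norm(a-b))
E
```

```text
t: 1.42
tcp_pos: [0.3726, -0.3444, 0.223]
tool_rot: [3.131, 0.247, 0.001]
contact_force: [0.6, -0.5, -0.9]
finger_gap: 0.0414
gripper_force: 0.0
t: 2.05
tcp_pos: [0.4475, -0.0845, 0.2231]
tool_rot: [3.134, -0.219, 0.002]
contact_force: [0.6, -0.9, 0.4]
finger_gap: 0.0004
gripper_force: 0.0
[0.65363337 0.06464277 0.2       ] [ 0.613723   -0.28748327  0.2       ] 6.466373594864436 0.3543805673012034
```

```bash
python3 -m handwheel '[[[0,0,-2.8,0,0],[0,0,-2.8,0,0],[0,0,-2.8,0,0],[0,0,-2.8,0,0],[0,0,0,0,0]]]'; python3 -m handwheel '[[[0.8,-0.1,0,0,0],[0.6,-0.1,0,0,0],[0.6,-0.1,0,0,0],[0.6,-0.1,0,0,0],[0.6,-0.1,0,0,0]]]'
python3 - <<'E'
from h import *
a=optics.read_camera("side"); b=optics.read_camera("top"); cv2.imwrite("pics/b.png",np.hstack([a[180:400,180:460],b[150:370,220:500]])[:,:,::-1])
print(proj("top",readout.sense()["tcp_pos"]))
E
```

```text
t: 2.68
tcp_pos: [0.4457, -0.086, 0.1094]
tool_rot: [-3.134, 0.216, 0.006]
contact_force: [0.4, 0.5, 0.9]
finger_gap: 0.0006
gripper_force: 0.0
t: 3.3
tcp_pos: [0.4796, -0.0912, 0.1108]
tool_rot: [3.134, -0.216, 0.0]
contact_force: [-0.2, -1.1, 0.2]
finger_gap: 0.0005
gripper_force: 0.0
[334.90666057 303.36654357]
```

View pics/b.png

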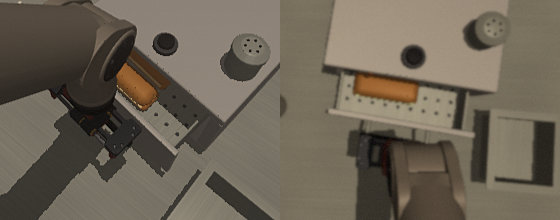

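The gripper is centred in front of the handle, at roughly (380,145) in the right half of the picture, and hasn't touched it yet. Next I'll push slowly.

```bash
for i in 1 2 3; do :; done; python3 -m handwheel '[[[0.5,-0.06,0,0,0],[0.5,-0.06,0,0,0],[0.5,-0.06,0,0,0],[0.5,-0.06,0,0,0],[0.5,-0.06,0,0,0]]]'; python3 -m handwheel '[[[0.5,-0.06,0,0,0],[0.5,-0.06,0,0,0],[0.5,-0.06,0,0,0],[0.5,-0.06,0,0,0],[0.5,-0.06,0,0,0]]]'
```

```text
t: 4.03
tcp_pos: [0.5038, -0.0945, 0.1104]
tool_rot: [3.134, -0.217, -0.002]
contact_force: [-4.7, -1.1, 2.7]
finger_gap: 0.0004
gripper_force: 2.1
t: 4.65
tcp_pos: [0.529, -0.0979, 0.1104]
tool_rot: [3.133, -0.217, -0.001]
contact_force: [-5.4, -2.0, 1.3]
finger_gap: 0.0003
gripper_force: 2.1
```

```bash
python3 -m handwheel '[[[0.5,-0.06,0,0,0],[0.5,-0.06,0,0,0],[0.5,-0.06,0,0,0],[0.5,-0.06,0,0,0],[0.5,-0.06,0,0,0]]]'; python3 -m handwheel '[[[0.3,-0.04,0,0,0],[0.3,-0.04,0,0,0],[0.2,-0.03,0,0,0],[0.2,-0.03,0,0,0],[0.1,-0.01,0,0,0]]]'; python3 - <<'E'
from h import *
b=optics.read_camera("top"); cv2.imwrite("pics/c.png",cv2.resize(b[180:320,240:460],None,fx=3,fy=3)[:,:,::-1])
E
```

```text
t: 5.28
tcp_pos: [0.554, -0.101, 0.1103]
tool_rot: [3.133, -0.217, -0.001]
contact_force: [-5.1, -3.4, 1.0]
finger_gap: 0.0007
gripper_force: 2.1
t: 5.9
tcp_pos: [0.5649, -0.1021, 0.1104]
tool_rot: [3.134, -0.217, -0.001]
contact_force: [-4.5, -2.7, -0.2]
finger_gap: 0.0005
gripper_force: 2.0
```

View pics/c.png

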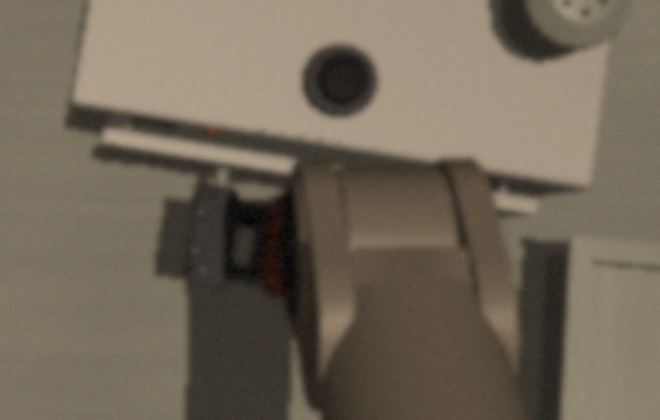

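The drawer plate still stands off the front face, roughly 10–15 mm (the slot at x 100–300, y 120–150 in the crop). I'll keep creeping in and watch the force.

```bash
python3 -m handwheel '[[[0.2,-0.02,0,0,0],[0.2,-0.02,0,0,0],[0.2,-0.02,0,0,0],[0.1,-0.02,0,0,0],[0.1,-0.01,0,0,0]]]'
```

```text
t: 6.58
tcp_pos: [0.5728, -0.1028, 0.1104]
tool_rot: [3.134, -0.216, -0.001]
contact_force: [-4.1, -3.6, -0.4]
finger_gap: 0.001
gripper_force: 2.0
```

```bash
python3 -m handwheel '[[[0.1,-0.01,0,0,0],[0.1,-0.02,0,0,0],[0.1,-0.01,0,0,0],[0.1,-0.01,0,0,0],[0.1,-0.01,0,0,0]]]'
```

```text
t: 7.2
tcp_pos: [0.5734, -0.1029, 0.1103]
tool_rot: [3.134, -0.217, -0.015]
contact_force: [-20.8, -0.6, 14.8]
finger_gap: 0.0004
gripper_force: 10.1
```

The force jumped from about 4 N to 21 N with no further movement, so the drawer is at its hard stop. I'll back off and go up.

```bash
python3 -m handwheel '[[[-0.5,0.06,0,0,0],[-1,0.12,0,0,0],[-1.5,0.2,0,0,0],[-1.5,0.2,0,0,0],[-1,0.1,0,0,0]]]'; python3 -m handwheel '[[[0,0,4,0,0],[0,0,5,0,0],[0,0,4,0,0],[-2,6,2,0,0],[0,6,0,0,0]]]'; python3 -m handwheel '[[[0,6,0,0,0],[0,4,0,0,0],[0,0,0,0,0],[0,0,0,0,0],[0,0,0,0,0]]]';  python3 - <<'E'
from h import *
for n in ("top","side"):
    b=optics.read_camera(n)
    cv2.imwrite(f"pics/d{n}.png",cv2.resize(b[150:330,220:480],None,fx=2.5,fy=2.5)[:,:,::-1])
    for k,z in (("drawer_handle",.13),("steam_button_top",.222),("steamer",0)):
        for d in mark_of(k,n)[:1]: print(n,k,round(d["score"],2),np.round(d["at"],1),atz(n,d["at"],z).round(4))
E
```

```text
t: 7.82
tcp_pos: [0.522, -0.096, 0.1108]
tool_rot: [3.134, -0.216, 0.0]
contact_force: [-0.4, -0.6, -1.2]
finger_gap: 0.0004
gripper_force: 0.0
t: 8.45
tcp_pos: [0.5043, 0.0207, 0.2616]
tool_rot: [3.134, -0.221, 0.007]
contact_force: [1.5, 0.6, 0.3]
finger_gap: 0.0005
gripper_force: 0.0
t: 9.07
tcp_pos: [0.5044, 0.1184, 0.2594]
tool_rot: [3.133, -0.22, 0.0]
contact_force: [-0.3, -0.5, -0.4]
finger_gap: 0.0006
gripper_force: 0.0
top drawer_handle 0.74 [344.2 254.6] [ 0.587  -0.1091  0.13  ]
top steamer 0.69 [336.6 236.5] [ 0.6347 -0.1076  0.    ]
side drawer_handle 0.59 [307.3 270.9] [ 0.5822 -0.1011  0.13  ]
side steam_button_top 0.57 [345.4 215.6] [ 0.6881 -0.1118  0.222 ]
side steamer 0.6 [324.3 281.8] [ 0.6379 -0.1198  0.    ]
```

View pics/dtop.png

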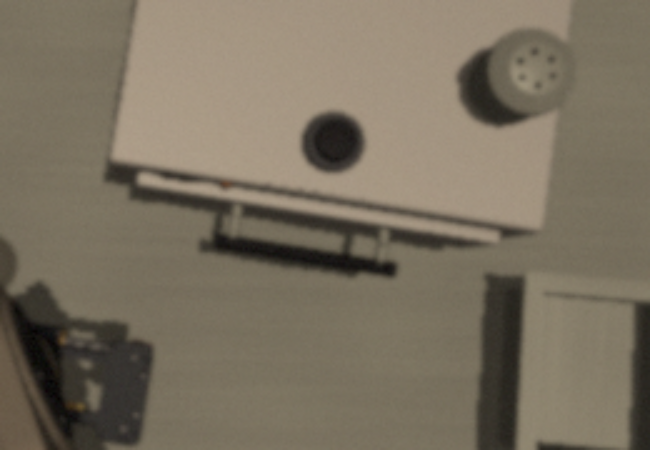

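View pics/dside.png

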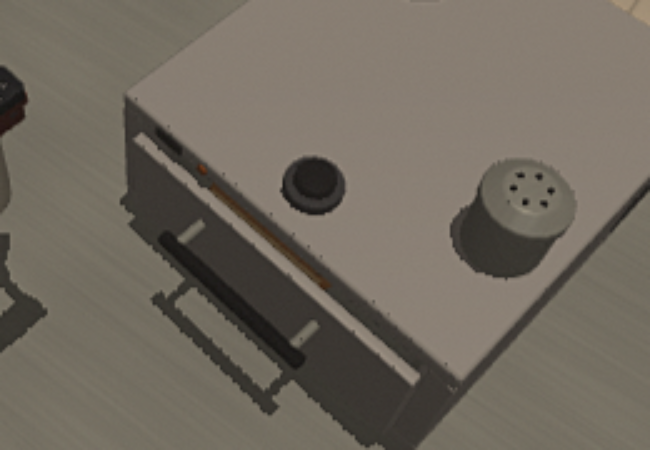

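```bash
python3 - <<'E'
from h import *
a=np.radians(-7.3); X=np.array([np.cos(a),np.sin(a),0]);Y=np.array([-X[1],X[0],0])
for n,f in (("top","pics/dtop.png"),("side","pics/dside.png")):
    bt=np.array([.687,-.115,0]); o=bt-.045*X
    def P(x,y,z): return ((proj(n,o+x*X+y*Y+[0,0,z])-[220,150])*2.5).round(0)
    print(n,"button",P(.045,0,.222),"toplipL",P(0,.18,.2),"toplipR",P(0,-.18,.2))
    for e in (0,.005,.01): print(e,"plate front L/R",P(-.012-e,.155,.166),P(-.012-e,-.155,.166),"handle",P(-.053-e,0,.13), "ends",P(-.046-e,.08,.137),P(-.046-e,-.08,.137))
for k in("bun0","bun1"):
  for n in("top","side"): print(k,n,[(round(d["score"],2),np.round(d["at"])) for d in spot_in(k,n)[:2]])
E
```

```text
top button [333. 134.] toplipL [105. 161.] toplipR [543. 223.]
0 plate front L/R [134. 183.] [498. 235.] handle [303. 258.] ends [214. 237.] [397. 263.]
0.005 plate front L/R [133. 189.] [497. 241.] handle [302. 264.] ends [213. 243.] [396. 269.]
0.01 plate front L/R [132. 195.] [496. 247.] handle [302. 270.] ends [212. 248.] [395. 275.]
side button [316. 167.] toplipL [120.  88.] toplipR [466. 370.]
0 plate front L/R [130. 135.] [417. 375.] handle [225. 297.] ends [163. 227.] [306. 353.]
0.005 plate front L/R [126. 138.] [412. 380.] handle [221. 301.] ends [159. 231.] [301. 357.]
0.01 plate front L/R [122. 141.] [408. 384.] handle [217. 304.] ends [155. 235.] [297. 361.]
bun0 top []
bun0 side [(0.67, array([326., 240.])), (0.21, array([423., 235.]))]
bun1 top []
bun1 side [(0.67, array([326., 240.])), (0.21, array([423., 235.]))]
```

The side view shows a thin orange stripe of roll, (205,180) to (330,285), above the plate. The drawer may be a few millimetres short, so I'll fit the pose from the corners I can see.

```bash
python3 - <<'E'
from h import *
from scipy.optimize import least_squares
obs={"top":[(333,139),(110,160),(543,232),(137,187),(498,242),(214,241),(393,268)],
"side":[(318,181),(126,97),(458,382),(135,140),(415,385),(165,238),(298,359)]}
def res(p,raw=False):
    x,y,a,e=p[:4]; X=np.array([np.cos(a),np.sin(a),0]);Y=np.array([-X[1],X[0],0]); o=np.array([x,y,0])
    L=[(.045,0,.222),(0,.18,.2),(0,-.18,.2),(-.012-e,.155,.166),(-.012-e,-.155,.166),(-.046-e,.08,.13),(-.046-e,-.08,.13)]
    return np.concatenate([(np.array([proj(n,o+q[0]*X+q[1]*Y+[0,0,q[2]]) for q in L])-(np.array(obs[n])/2.5+[220,150])-p[4+2*i:6+2*i]).ravel() for i,n in enumerate(obs)]+[np.array(p[4:])*.5])
s=least_squares(res,[.64,-.11,-.13,0,0,0,0,0],loss="soft_l1"); p=s.x
print(p[:3].round(4),np.degrees(p[2]),"e",p[3],p[4:]); print(res(p).round(1)[:28].reshape(-1,2))
print("button",p[0]+.045*np.cos(p[2]),p[1]+.045*np.sin(p[2]))
E
```

```text
[ 0.6403 -0.1088 -0.1488] -8.524738693270182 e -0.0007741661896248323 [-0.60946353 -0.91423978 -0.84775396 -2.75167516]
[[ 0.9  0. ]
 [-1.5  0.5]
 [ 0.1  0.2]
 [-0.8 -1.5]
 [ 0.   0.3]
 [-0.1 -0.8]
 [ 0.8  0.4]
 [-0.3 -2. ]
 [-1.2 -1.3]
 [ 1.8  0.3]
 [-0.5  0.1]
 [-0.3  0.3]
 [-0.2 -0.3]
 [ 2.   2.2]]
button 0.6847681739643909 -0.11549183025764416
```

The fit puts the drawer at about 0 mm (−0.8 ± 2), which agrees with the hard stop, so it's home. The stripe is just the slit above the plate. The button is at (0.684, -0.115), so I'll move over it.

```bash
python3 -m handwheel '[[[3.6,-4.7,0.4,0,0],[3.6,-4.7,0,0,0],[3.6,-4.7,0,0,0],[3.6,-4.7,0,0,0],[3.6,-4.6,0,0,0]]]'; python3 -m handwheel '[[[0,0,-1.2,0,0],[0,0,-1.2,0,0],[0,0,-0.6,0,0],[0,0,0,0,0],[0,0,0,0,0]]]'; python3 - <<'E'
from h import *
b=optics.read_camera("side"); cv2.imwrite("pics/e.png",cv2.resize(b[130:310,240:500],None,fx=2.5,fy=2.5)[:,:,::-1])
print((proj("side",readout.sense()["tcp_pos"])-[240,130])*2.5)
E
```

```text
t: 10.3
tcp_pos: [0.6853, -0.1154, 0.2635]
tool_rot: [3.134, -0.216, 0.0]
contact_force: [0.4, 1.0, 0.5]
finger_gap: 0.0004
gripper_force: 0.0
t: 10.92
tcp_pos: [0.6844, -0.113, 0.2342]
tool_rot: [-3.134, 0.214, -0.002]
contact_force: [-0.5, 0.1, 0.6]
finger_gap: 0.0003
gripper_force: 0.0
[264.72801894 209.4431487 ]
```

View pics/e.png

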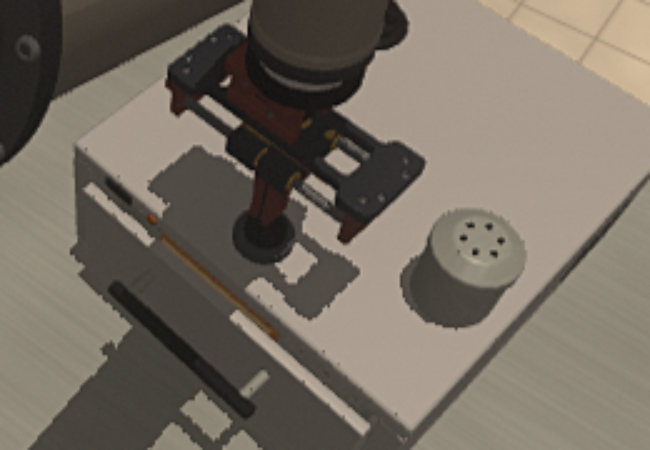

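The fingertips sit right over the button disc at about (267,228), well clear of the shaker. I'll press now.

```bash
python3 -m handwheel '[[[0,0,-0.4,0,0],[0,0,-0.4,0,0],[0,0,-0.3,0,0],[0,0,-0.2,0,0],[0,0,-0.2,0,0]]]'
```

```text
t: 11.6
tcp_pos: [0.6842, -0.1138, 0.2188]
tool_rot: [3.134, -0.216, -0.0]
contact_force: [-1.8, 0.2, 4.5]
finger_gap: 0.0002
gripper_force: 2.1
```

```bash
python3 -m handwheel '[[[0,0,-0.2,0,0],[0,0,-0.2,0,0],[0,0,-0.1,0,0],[0,0,-0.1,0,0],[0,0,0,0,0]]]'
```

```text
t: 12.22
tcp_pos: [0.6844, -0.1138, 0.2162]
tool_rot: [3.134, -0.216, 0.003]
contact_force: [-9.2, 0.7, 20.9]
finger_gap: 0.0007
gripper_force: 10.3
```

It's on its hard stop at z = 0.216 and 21 N. I'll hold for 2.5 s and release.

```bash
H='[[[0,0,0,0,0],[0,0,0,0,0],[0,0,0,0,0],[0,0,0,0,0],[0,0,0,0,0]]]'; python3 -m handwheel '[[[0,0,0,0,0],[0,0,0,0,0],[0,0,0,0,0],[0,0,0,0,0],[0,0,0,0,0]]]'|egrep 't:|pos|con'; python3 -m handwheel '[[[0,0,0,0,0],[0,0,0,0,0],[0,0,0,0,0],[0,0,0,0,0],[0,0,0,0,0]]]'|egrep 't:|pos|con'; python3 -m handwheel '[[[0,0,0,0,0],[0,0,0,0,0],[0,0,0,0,0],[0,0,0,0,0],[0,0,0,0,0]]]'|egrep 't:|pos|con'; python3 -m handwheel '[[[0,0,0,0,0],[0,0,0,0,0],[0,0,0,0,0],[0,0,0,0,0],[0,0,0,0,0]]]'|egrep 't:|pos|con'; python3 -m handwheel '[[[0,0,0.4,0,0],[0,0,0.6,0,0],[0,0,1,0,0],[0,0,2,0,0],[0,0,2,0,0]]]'; python3 -m handwheel '[[[0,0,2,0,0],[-4,2,0,0,0],[-5,3,0,0,0],[-5,4,0,0,0],[-2,3,0,0,0]]]'; python3 - <<'E'
from h import *
a=optics.read_camera("side"); b=optics.read_camera("top"); cv2.imwrite("pics/f.png",cv2.resize(np.hstack([a[130:350,240:500],b[130:350,240:500]]),None,fx=1.5,fy=1.5)[:,:,::-1])
E
```

```text
t: 12.85
tcp_pos: [0.6844, -0.1138, 0.2162]
tool_rot: [3.134, -0.216, 0.003]
contact_force: [-9.4, 0.7, 21.5]
t: 13.48
tcp_pos: [0.6844, -0.1138, 0.2162]
tool_rot: [3.134, -0.217, 0.003]
contact_force: [-9.1, -0.0, 20.7]
t: 14.1
tcp_pos: [0.6844, -0.1138, 0.2162]
tool_rot: [3.134, -0.216, 0.003]
contact_force: [-9.9, 0.2, 19.9]
t: 14.72
tcp_pos: [0.6844, -0.1138, 0.2162]
tool_rot: [3.134, -0.216, 0.003]
contact_force: [-9.9, 0.3, 20.3]
t: 15.35
tcp_pos: [0.6846, -0.1137, 0.2741]
tool_rot: [-3.134, 0.216, -0.001]
contact_force: [0.2, -0.3, 1.1]
finger_gap: 0.0006
gripper_force: 0.0
t: 15.98
tcp_pos: [0.5236, 0.0067, 0.2942]
tool_rot: [3.134, -0.215, 0.003]
contact_force: [0.8, 0.1, 0.6]
finger_gap: 0.0003
gripper_force: 0.0
```

View pics/f.png

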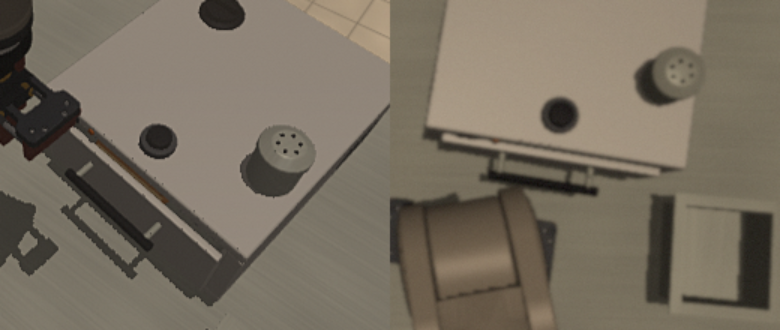

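The drawer is closed, the button is back up at (157,138) in the left half, and the shaker and pan are where they were. The robot is touching nothing, so I'm handing in.

```bash
python3 -c "
from station import r
print(r.close_job())"
```

```text
the job is handed in; nothing more can be done
None
```

The drawer is at its hard stop (home by a camera fit good to about 2 mm), the steam button was held fully in for about 2.5 s and released, the shaker and pan look unmoved, no move went near the squeeze bottle (not re-checked at the end), and the job was handed in at about 16 s with no verdict returned.

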